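# Clear the rod saw and prove its stop switch

### The job

Change-over on the glass-rod saw: draw the amber rod, hand over hand, out of the left end of the feed tube (the end towards the white V-rest) and lay it down - it is glass, do not drop it - in the amber pair of saddles on the rod rack, centred between them. Only when the rod lies there, prove the stop switch with a finger: push its yellow roller away from the tube until the switch clicks, without forcing the arm onto its end stop, and let it spring back upright. Leave everything else on the bench as it stands.

Things in the scene. Friction and masses are not known exactly. Their poses are not given: they have to be found in the camera images.
- saw: Fixed rod cut-off saw. Its y axis runs along the feed tube to the loading end (robot's left), x to the rear, z up; origin on the bench under the rod line. Bed 60 mm wide and high, y -320 to 50. Feed tube 20 mm outside, 16 inside, y -110 to 50, in two clamp blocks 44 x 24 mm at y -85 and 25, tops at 152 mm. Beyond the mouth: only a low outrigger (top 24 mm) and the V-rest.
- tube_mouth (a point): Centre of the open loading end of the feed tube, height 128 mm, at saw (0, 50). Axes as the saw's.
- rod_rest (a point): Axis of a 10 mm rod lying in the white V-rest, height 120 mm, 155 mm beyond the tube mouth on the rod line. The V is 14 mm thick along the rod, 90 degrees, 31 mm wide, 15 mm deep, open upward, on a 12 mm post; a rod drawn out level slides into it and, let go, lies in tube and rest, sloping a little.
- rod_amber: Loose amber glass rod, 10 mm in diameter, 280 mm long, round ends, about 55 g. Origin at its centre, y along it, +y end towards the loading end. It starts on the floor of the tube, axis at height 125 mm, with 60 to 95 mm standing out of the tube mouth, so it must be drawn 185 to 220 mm to come clear.
- rod_tail (a point): The -y end of the amber rod, the last to leave the tube, 140 mm from its centre.
- lane_amber: Fixed pair of amber V saddles on the rod rack, 90 mm either side of the origin along y (the rod's direction), 14 mm thick; origin on the bench, z up. A rod in them has its axis at height 55 mm; V 28 mm wide, rims at 62 mm. Free between them down to the rack board, 12 mm thick. Three lanes (amber, green, blue) in any order, 45 mm apart; the other two hold rods.
- rod_green: Loose green glass rod like the amber one, lying in the green saddles; leave it. Origin at its centre, y along its length.
- rod_blue: Loose blue glass rod like the amber one, lying in the blue saddles; leave it. Origin at its centre, y along its length.
- stop_switch: Fixed roller-lever limit switch, the saw's length stop, clamped to the bed's rear side beyond the blade. Axes as the saw's; origin on the bench under the resting roller, on the rod line. Blue body, grey head behind the rod line (x 30 to 70 mm, top 104 mm). Pivot shaft along x at height 90 mm; a 35 mm steel arm stands straight up from it.
- roller (a point): Centre of the yellow roller at the arm's top: 19 mm in diameter, 13 mm wide along x, at height 125 mm at rest, 35 mm from the pivot. It swings only towards the saw's -y, away from the tube, and down.
- stop_arm (a joint): Angle of the switch arm: 0 upright at rest, growing as the roller is pushed away from the tube (saw's -y). It clicks at 0.45 rad (roller pushed 15 mm); hard end stop at 1.4 rad, counted as forced from 1.25 rad (33 mm). Spring return; at the roller about 2 N to start, 4.5 N at the click, 10 N at 0.9 rad.
- spray_bottle: Bystander: white bottle with blue cap, 60 mm in diameter, 165 mm high, origin under its centre.
- frit_jar: Bystander: green glass jar with steel lid, 56 mm in diameter, 75 mm high, origin under its centre.
- pendant: Bystander: turquoise ring pendant lying flat, 52 mm in diameter, 12 mm high.
- dressing_stick: Bystander: grey dressing stone, 25 x 100 x 25 mm, lying along its y.
- cup: Bystander: blue cup, 72 mm in diameter, 85 mm high, origin under its centre.
- glass_slab: Bystander: small violet glass slab, 60 x 45 x 12 mm, lying flat.
- guard (a point): Top of the red blade guard, height 149 mm, behind the rod line: a disc 98 mm across at saw x 56 to 154, y -136 to -112 mm, the bare blade edge reaching forward to x 42. The grey motor beside it: x 66 to 161, y -105 to 22, top at 137 mm.

How it is judged:
By the outcome, as a careful person would: the job done as asked, in the order asked, and still so for the second after the job is handed in, with the robot touching nothing.
It also fails if it takes over 58 s, if anything falls off the work surface, if the arm or the gripper's body presses on something with over 40 N, if the wrist force passes 120 N, or if a joint passes its speed limit or range.

### The arm

A 6-joint arm with a two-finger parallel gripper is mounted at the origin on the work surface. World frame = base frame: x ahead of the robot, y to its left, z up, the work surface at z = 0. Lengths are in mm, angles in rad, forces in N, time in s.
With the tool pointing down it reaches from about 225 to 725 mm from the base axis. Payload 3.1 kg.
Tool frame: the origin (TCP) lies at the very end of the fingers, on their centre line; the grasp point (between the pads) lies 19 mm behind it; z points along the fingers, y is the direction in which the jaws open and shut (so a half turn about z gives the same grasp; the last joint's range is limited). The gripper opens to 85 mm and grips with 20 to 120 N. Pads are 22 mm wide; open, the fingers measure 114 mm over their backs; the gripper's body (76 mm by 85 mm) begins 54 mm behind the grasp point. The pads swing forward as they close: fully open they stand 13 mm farther back than shut.
Start: joints at [-1.304, 0.048, 0.099, 1.622, 0, 1.443], TCP at [201.912, -484.612, 231.312] pointing down, gripper open.
Joint ranges: [-2.91, 2.91], [-0.99, 1.94], [-1.21, 1.42], [-2.12, 2.29], [-1.49, 1.47], [-3.14, 3.14]. Speed limits (rad/s): [2.79, 2.79, 3.14, 3.14, 3.14, 3.14].

### API

Orientations are given as a 3x3 rotation matrix whose columns are the frame's x, y, z axes.
In Python, from cell import ctrl gives the robot as it stands. Calls block until the motion is done:
- ctrl.move_pose(position, orientation): joint-space move of the TCP to a pose.
- ctrl.servo_line(position, ori=None, vel=150, guard=None): straight line of the TCP; ori=None keeps the orientation; vel is the mean speed in mm/s. With guard (N) it stops when the force on the tool has changed by that much, and returns True; else False.
- ctrl.goto_joints(angles): joint-space move.
- ctrl.open_gripper() and ctrl.close(): open the fingers fully, or close them until they stop; the grip force is fixed at half the most.
- ctrl.sleep(seconds).
- ctrl.inverse_kinematics(position, orientation): joint angles nearest the present ones, or None.
- ctrl.get_state(): the state.
- ctrl.read_camera(name): name is "scene" or "top" or "wrist"; returns the picture (480x640x3 uint8, red, green, blue); there is no depth.
- ctrl.camera_model(name): a dict with "camera_matrix" (3x3 intrinsics, pixels), "k1" (the pictures are not rectified: a ray, as slopes to the right and down, at radius r is drawn at 1 + k1 r^2 times it, then the intrinsics apply), "position" and "orientation" of the camera in the world; the wrist camera has in their place "hand_eye" (4x4, takes a point from camera to tool coordinates, whose origin is the TCP and whose axes are the flange's). Camera axes: x right, y up, looking along -z (the intrinsics and any distortion apply to the point x, -y, -z); pixel columns grow to the right and rows downward; lengths in mm; the calibration is good to about 2 mm. A picture is of the moment at which its call begins: read the wrist's pose just before it. camera_model takes no time and is no camera call.
A pose or a line that the arm cannot do raises ctrl.IKError and nothing moves.
- ctrl.hand_in(): hands the job in, once; it reports no verdict.
Trained networks look in the newest picture that a camera, given by its name, has taken for a name from the list of things; names that differ only in an ending like _2 or _b are one class to them, and where a whole thing is asked for, a point or a joint stands for the part that bears it (a point fixed in the world has none). Each returns a list of dicts, best first, with "confidence" (0 to 1); they miss things now and then, are a little off and sometimes report something else, mostly with a low value. They report only what shows in the picture. A call takes as long as a camera call.
- ctrl.look_for(camera, thing): "at" ([column, row] in pixels, amid what is visible of it).
- ctrl.masks_of(camera, thing): "pixels" (480x640 bool, what is visible of it) and "at" ([column, row] in pixels, amid what is visible of it).
- ctrl.landmark_of(camera, thing): "at" ([column, row] in pixels: a listed point, or the origin of a listed thing).
The state is a dict: "time": time; "q": joint angles; "qvel": joint speeds; "joint_torque": joint torques, N m; "tool_pos": TCP position; "eef_rot": TCP orientation; "contact_force": force on the tool from outside, world axes, zero at the start; "ft_torque": the same for the moment, N m; "finger_gap": opening from 0.0 (shut) to 1.0 (fully open).
Only numpy, scipy, OpenCV 4.12 (cv2) and the standard library are available. Lean on these libraries where they do the work, as an engineer would, in place of code of your own. Each camera call takes 0.05 s, during which the arm holds its last target.

## Working session

There is one attempt and no reset: what is moved stays moved. The work goes in short steps, each a Python script; the robot and the scene stay as the last script left them, time stands still between calls to the robot, and variables do not carry over. Pictures are saved under pics/ and viewed, and the job is handed in when it is done.

```bash
ls; mkdir -p pics
python3 - <<'E'
from cell import ctrl
import cv2
for n in ["scene","top","wrist"]:
    im=ctrl.read_camera(n); cv2.imwrite(f"pics/{n}0.png",im[:,:,::-1])
    m=ctrl.camera_model(n); print(n,{k:(v.round(3).tolist() if hasattr(v,'round') and not isinstance(v,float) else v) for k,v in m.items()})
    for t in ["tube_mouth","rod_rest","rod_amber","rod_tail","lane_amber","rod_green","rod_blue","roller","stop_switch","saw","guard"]:
        try:
            r=ctrl.landmark_of(n,t); print(t,[(list(map(int,a["at"])),round(a["confidence"],2)) for a in r[:2]])
        except Exception as e: print(t,e)
s=ctrl.get_state();print({k:s[k] for k in ["time","tool_pos","eef_rot","contact_force","finger_gap"]})
E
```

```text
pics
scene {'camera_matrix': [[437.818, 0.0, 313.851], [0.0, 437.818, 229.345], [0.0, 0.0, 1.0]], 'k1': -0.03209169528979709, 'position': [1235.036, 533.645, 827.377], 'orientation': [[-0.603, -0.504, 0.619], [0.798, -0.384, 0.464], [0.004, 0.774, 0.633]]}
tube_mouth [([314, 258], 0.59)]
rod_rest [([371, 297], 0.88)]
rod_amber [([261, 225], 0.41), ([269, 197], 0.37)]
rod_tail [([259, 225], 0.61)]
lane_amber [([236, 243], 0.25)]
rod_green [([351, 262], 0.8)]
rod_blue [([360, 253], 0.71)]
roller [([229, 214], 0.54)]
stop_switch [([236, 244], 0.73)]
saw [([306, 289], 0.89)]
guard []
top {'camera_matrix': [[459.797, 0.0, 317.724], [0.0, 459.797, 241.296], [0.0, 0.0, 1.0]], 'k1': -0.015508754913891686, 'position': [434.861, 17.222, 1012.03], 'orientation': [[-0.008, 0.988, -0.157], [-1.0, -0.005, 0.021], [0.02, 0.157, 0.987]]}
tube_mouth []
rod_rest [([186, 209], 0.89), ([493, 258], 0.35)]
rod_amber []
rod_tail [([263, 215], 0.57), ([360, 217], 0.54)]
lane_amber [([263, 215], 0.18)]
rod_green [([262, 268], 0.95), ([423, 289], 0.62)]
rod_blue [([183, 208], 0.62), ([255, 293], 0.58)]
roller
[... 178 characters left out ...]
 [0.0, 379.582, 238.516], [0.0, 0.0, 1.0]], 'k1': -0.014777196088483675, 'hand_eye': [[0.001, 0.948, 0.317, 82.51], [1.0, -0.001, -0.0, -0.387], [-0.0, 0.317, -0.948, -142.565], [0.0, 0.0, 0.0, 1.0]]}
tube_mouth []
rod_rest []
rod_amber []
rod_tail []
lane_amber []
rod_green []
rod_blue []
roller []
stop_switch []
saw []
guard []
{'time': 1.8, 'tool_pos': array([ 201.91973039, -484.62021884,  231.30130533]), 'eef_rot': array([[ 9.23072774e-01,  3.84625343e-01,  1.22499820e-06],
       [ 3.84625343e-01, -9.23072774e-01, -1.77366350e-05],
       [-5.69119684e-06,  1.68433703e-05, -1.00000000e+00]]), 'contact_force': array([0.03523239, 0.32869463, 0.43469186]), 'finger_gap': 1.0005804384787764}
```

View pics/top0.png

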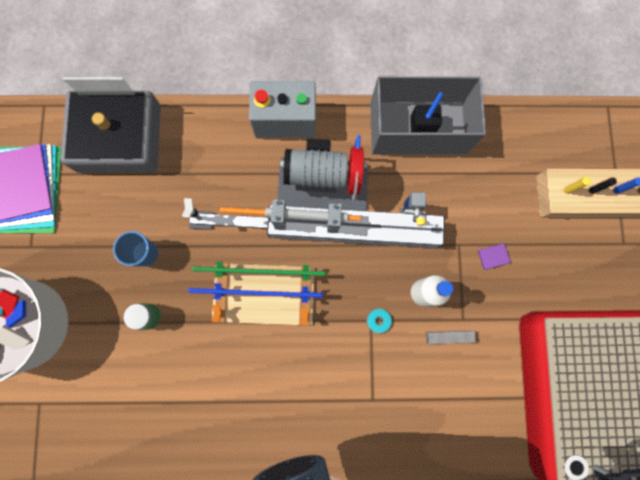

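View pics/scene0.png

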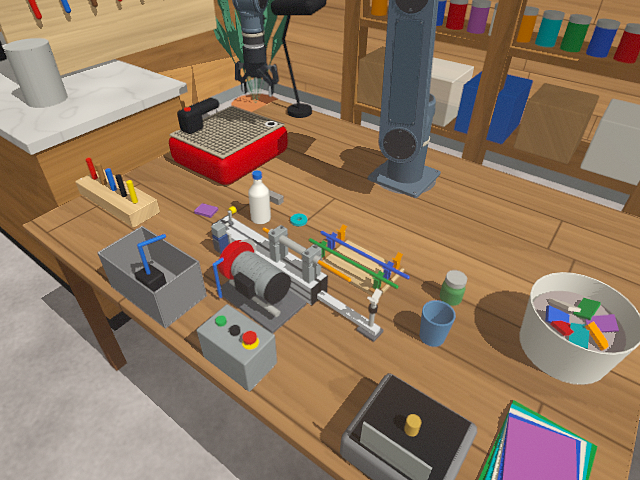

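```bash
cat > h.py <<'E'
import numpy as np, cv2
from cell import ctrl
def cam(n,st=None):
    m=ctrl.camera_model(n); K=np.array(m["camera_matrix"]); 
    if n=="wrist":
        H=np.array(m["hand_eye"]); st=st or ctrl.get_state()
        R=np.array(st["eef_rot"]); p=np.array(st["tool_pos"])
        return K,m["k1"],R@H[:3,:3],R@H[:3,3]+p
    return K,m["k1"],np.array(m["orientation"]),np.array(m["position"])
def ray(c,uv):
    K,k1,R,p=c
    d=np.array([(uv[0]-K[0,2])/K[0,0],(uv[1]-K[1,2])/K[1,1]]); u=d.copy()
    for _ in range(10): u=d/(1+k1*(u@u))
    v=R@np.array([u[0],-u[1],-1]); return p,v/np.linalg.norm(v)
def onz(c,uv,z):
    p,v=ray(c,uv); return p+v*(z-p[2])/v[2]
def proj(c,X):
    K,k1,R,p=c; q=R.T@(np.asarray(X,float)-p); u=np.array([q[0],-q[1]])/-q[2]; u=u*(1+k1*(u@u))
    return np.array([K[0,0]*u[0]+K[0,2],K[1,1]*u[1]+K[1,2]])
def tri(rs):
    A=np.zeros((3,3));b=np.zeros(3)
    for p,v in rs:
        M=np.eye(3)-np.outer(v,v);A+=M;b+=M@p
    X=np.linalg.solve(A,b); return X,[float(np.linalg.norm((np.eye(3)-np.outer(v,v))@(X-p))) for p,v in rs]
E
python3 - <<'E'
from h import *
im=cv2.imread("pics/top0.png"); cv2.imwrite("pics/topz.png",cv2.resize(im[190:340,170:450],None,fx=2.85,fy=2.85,interpolation=cv2.INTER_CUBIC))
c=cam("top")
for n,uv,z in [("rest",(187,208),120),("mouth",(268,212),128),("roller",(421,221),125),("sadL",(219,318),55),("sadR",(305,317),55),("greenL",(193,270),55),("greenR",(326,273),55),("blueL",(190,292),55),("blueR",(322,296),55)]: print(n,onz(c,uv,z).round(1))
s=cam("scene")
for n,a,b in [("rest",(187,208),(374,297)),("roller",(421,221),(233,210))]: 
    X,e=tri([ray(c,a),ray(s,b)]);print(n,X.round(1),np.round(e,1))
E
```

```text
rest [645.  256.6 120. ]
mouth [634.5  95.7 128. ]
roller [ 616.  -206.2  125. ]
sadL [429.3 200.3  55. ]
sadR [430.1  24.3  55. ]
greenL [528.2 256.7  55. ]
greenR [520.3 -19.8  55. ]
blueL [482.7 261.3  55. ]
blueR [472.7 -11.   55. ]
rest [646.1 256.2 117.7] [1.1 1.1]
roller [ 615.  -205.   124.5] [1.7 1.7]
```

View pics/topz.png

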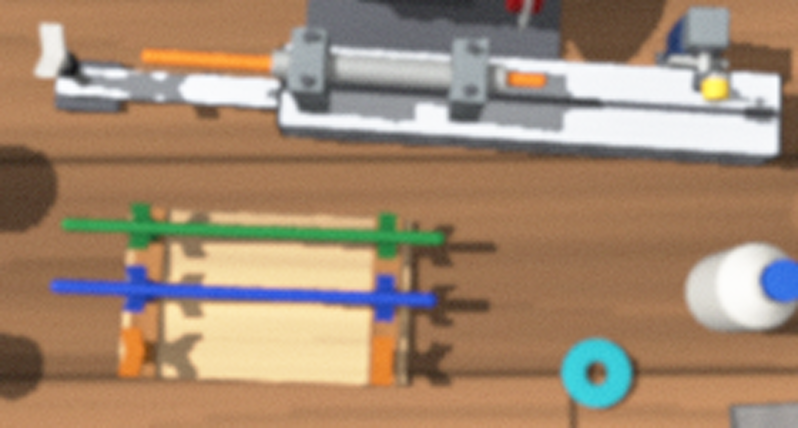

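Run:
```python
from h import *
R=np.array([[-1,0,0],[0,1,0],[0,0,-1.]])
ex=[]
for y in (100,):
  for s in (1,-1):
    RR=R.copy(); 
    print(y,s, ctrl.inverse_kinematics([500,y,340],RR))
# check feasibility of other poses
def Rx(yaw,flip,th):
    a=np.array([np.sin(yaw),np.cos(yaw),0])*flip  # tool x along rod
    n=np.array([np.cos(yaw),-np.sin(yaw),0])
    d=np.sin(th)*n-np.cos(th)*np.array([0,0,1]); return np.column_stack([a,np.cross(d,a),d])
for f in (1,-1):
    for nm,p,yaw,th in [("grip",(637,135,106),.063,0),("pull",(643,225,106),.063,0),("lift",(643,225,220),.063,0),("place",(440,92,39),.03,.55),("pre",(440,92,180),.03,.55),("roller",(618,-185,110),.063,0)]:
        q=ctrl.inverse_kinematics(p,Rx(yaw,f,th)); print(f,nm,None if q is None else np.round(q,2))
ctrl.move_pose([500,100,340],R)
print(ctrl.get_state()["time"])
st=ctrl.get_state();im=ctrl.read_camera("wrist");cv2.imwrite("pics/w1.png",im[:,:,::-1])
np.save("w1.npy",np.r_[np.array(st["tool_pos"]),np.array(st["eef_rot"]).ravel()])
for t in ["tube_mouth","rod_rest","rod_amber","rod_tail","lane_amber","rod_green","rod_blue","roller","saw"]:
    r=ctrl.landmark_of("wrist",t); print(t,[(list(map(int,a["at"])),round(a["confidence"],2)) for a in r[:2]])
print(st["time"],st["tool_pos"])
```

```text
100 1 [0.0658145  0.06779611 0.34051791 1.84351813 0.         0.0658145 ]
100 -1 [0.0658145  0.06779611 0.34051791 1.84351813 0.         0.0658145 ]
1 grip [0.11 0.38 0.24 1.43 0.   1.74]
1 pull [0.24 0.47 0.35 1.45 0.   1.87]
1 lift [0.24 0.48 0.6  1.69 0.   1.87]
1 place [ 0.11 -0.77 -1.01  0.78 -0.07  1.69]
1 pre [ 0.11 -0.8  -0.74  1.08 -0.07  1.69]
1 roller [-0.39  0.37  0.23  1.43  0.    1.24]
-1 grip [ 0.11  0.38  0.24  1.43  0.   -1.4 ]
-1 pull [ 0.24  0.47  0.35  1.45  0.   -1.27]
-1 lift [ 0.24  0.48  0.6   1.69  0.   -1.27]
-1 place [ 0.11 -0.77 -1.01  0.78 -0.07 -1.45]
-1 pre [ 0.11 -0.8  -0.74  1.08 -0.07 -1.45]
-1 roller [-0.39  0.37  0.23  1.43  0.   -1.9 ]
4.1667
tube_mouth [([324, 326], 0.73)]
rod_rest [([466, 330], 0.65)]
rod_amber []
rod_tail [([150, 315], 0.66)]
lane_amber []
rod_green [([341, 212], 0.65)]
rod_blue []
roller [([38, 308], 0.74)]
saw [([289, 272], 0.68)]
4.1667 [500.14375491  99.20012424 339.7447905 ]
```

View pics/w1.png

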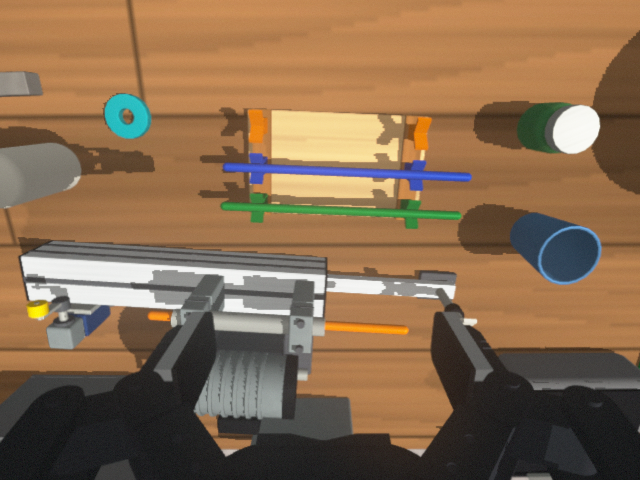

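Run:
```python
from h import *
a=np.load("w1.npy"); st=dict(tool_pos=a[:3],eef_rot=a[3:].reshape(3,3)); w=cam("wrist",st)
t=cam("top")
im=cv2.imread("pics/w1.png"); cv2.imwrite("pics/w1z.png",cv2.resize(im[95:345,210:480],None,fx=2.9,fy=2.4,interpolation=cv2.INTER_CUBIC))
for n,uv,z in [("mouth",(325,326),128),("rodend",(407,330),125),("tail",(149,316),125),("roller",(38,309),125),("ambR",(257,125),58),("ambL",(422,132),58),("blR",(223,168),55),("blL",(470,177),55),("grR",(222,206),55),("grL",(460,216),55),("blsadR",(257,169),55),("blsadL",(417,175),55),("grsR",(257,207),55),("grsL",(412,213),55)]:
    print(n,onz(w,uv,z).round(1))
print("top")
for n,uv,z in [("rodend",(220.2,209.3),125),("tail",(361.2,217.7),125),("mouth",(266.5,212.5),128)]: print(n,onz(t,uv,z).round(1))
```

```text
mouth [636.6 101.9 128. ]
rodend [643.5 190.7 125. ]
tail [626.4 -86.6 125. ]
roller [ 618.3 -205.1  125. ]
ambR [432.9  29.   58. ]
ambL [440.2 206.8  58. ]
blR [479.2 -12.1  55. ]
blL [489.3 265.8  55. ]
grR [522.8 -16.9  55. ]
grL [534.9 259.7  55. ]
blsadR [480.3  25.9  55. ]
blsadL [487.1 205.7  55. ]
grsR [524.   23.5  55. ]
grsL [531.3 203.3  55. ]
top
rodend [640.9 190.  125. ]
tail [623.  -87.8 125. ]
mouth [633.5  98.6 128. ]
```

View pics/w1z.png

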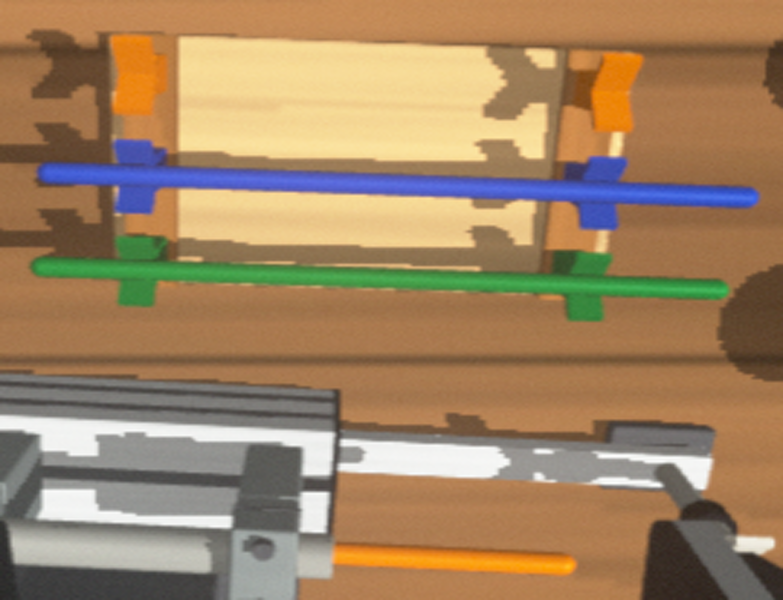

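```bash
cat >> h.py <<'E'
YS=0.062; YR=0.038
def Rx(yaw,flip,th):
    a=np.array([np.sin(yaw),np.cos(yaw),0])*flip
    n=np.array([np.cos(yaw),-np.sin(yaw),0])
    d=np.sin(th)*n-np.cos(th)*np.array([0,0,1]); return np.column_stack([a,np.cross(d,a),d])
U=np.array([np.sin(YS),np.cos(YS),0])
def line(y,z,x0=639,y0=135): return np.array([x0+np.tan(YS)*(y-y0),y,z])
def say(t=""):
    s=ctrl.get_state(); print(t,round(s["time"],2),np.round(s["tool_pos"],1),"F",np.round(s["contact_force"],1),"gap",round(s["finger_gap"],3))
def snap(n,f):
    st=ctrl.get_state(); im=ctrl.read_camera(n); cv2.imwrite(f"pics/{f}.png",im[:,:,::-1])
    np.save(f"{f}.npy",np.r_[np.array(st["tool_pos"]),np.array(st["eef_rot"]).ravel()])
def wcam(f):
    a=np.load(f"{f}.npy"); return cam("wrist",dict(tool_pos=a[:3],eef_rot=a[3:].reshape(3,3)))
E
python3 - <<'E'
from h import *
R=Rx(YS,1,0)
ctrl.move_pose(line(138,190),R); snap("wrist","w2"); say()
print(ctrl.servo_line(line(138,105),vel=120,guard=8)); say("down")
ctrl.close(); say("closed"); snap("wrist","w3")
E
```

```text
6.2 [639.3 138.  190.9] F [-0.   0.   0.4] gap 1.0
False
down 7.06 [639.8 138.1 106.1] F [-0.5  0.9  0.2] gap 0.998
closed 7.76 [639.2 138.  105.1] F [-0.5 -0.   0.1] gap 0.095
```

View pics/w2.png

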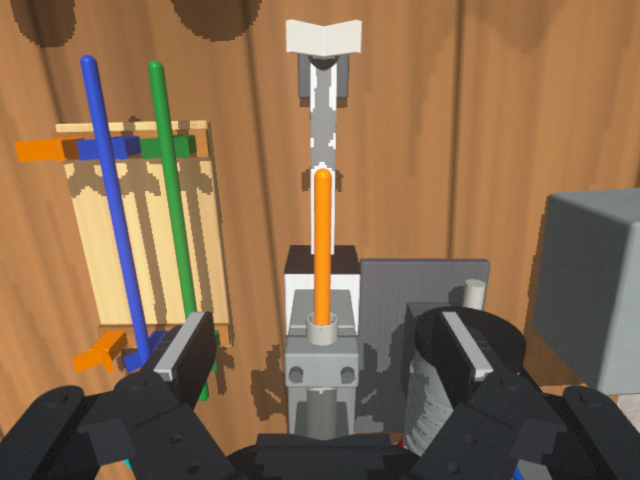

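View pics/w3.png

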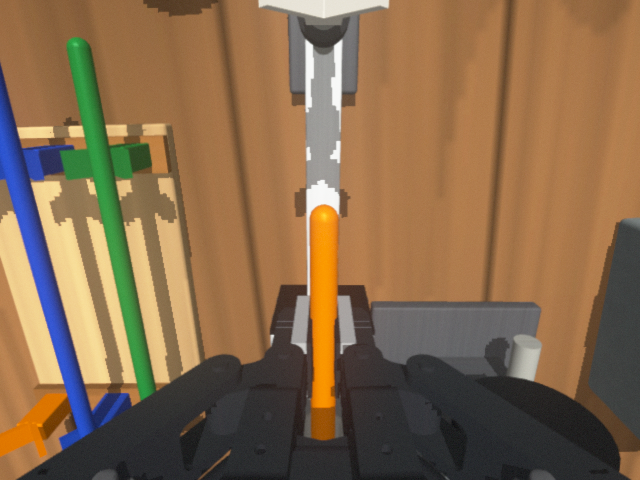

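Run:
```python
from h import *
w=wcam("w2")
for n,uv,z in [("rest near top edge",(323,52),114),("Vtip",(288,52),128),("Vtip far",(288,20),128),("rodend",(323,170),125),("mouth bottomedge",(322,345),118),("mouth far rim top",(322,316),138),("green end",(156,64),55),("blue end",(88,58),55),("amberTL",(50,150),60)]: print(n,onz(w,uv,z).round(1))
print(proj(w,line(100,125)),w[3])
```

```text
rest near top edge [646.7 249.9 114. ]
Vtip [629.4 249.1 128. ]
Vtip far [630.7 263.1 128. ]
rodend [643. 190. 125.]
mouth bottomedge [635.4  74.3 118. ]
mouth far rim top [637.4 107.5 138. ]
green end [534.7 257.7  55. ]
blue end [489.6 264.4  55. ]
amberTL [450.3 206.8  60. ]
[321.78114241 316.05020968] [644.56996672 220.3539479  333.12900512]
```

Run:
```python
from h import *
print(ctrl.servo_line(line(228,105),vel=70,guard=15)); say("drawn")
print(ctrl.servo_line(line(228,102.5),vel=20,guard=4)); say("low")
snap("wrist","w4"); snap("scene","s4")
```

```text
False
drawn 9.25 [644.8 227.8 105.1] F [ 0.9  0.3 -0.5] gap 0.093
False
low 9.53 [644.8 227.7 102.6] F [-0.6  0.9  1.3] gap 0.091
```

View pics/w4.png

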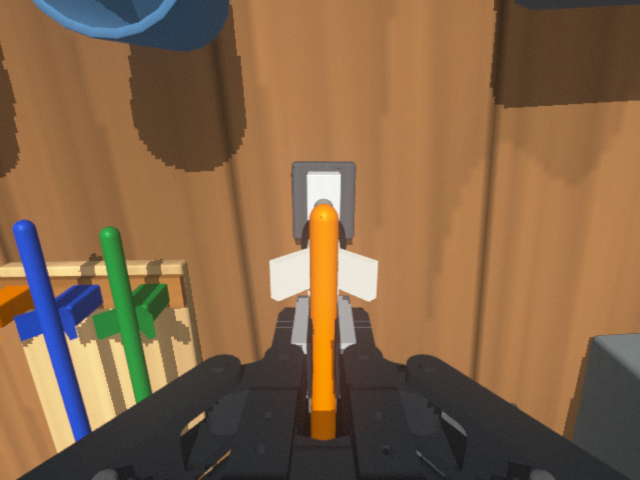

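View pics/s4.png

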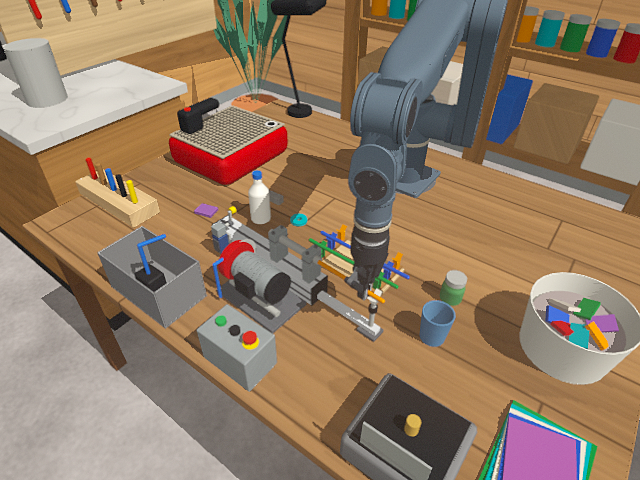

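Run:
```python
from h import *
ctrl.open_gripper(); say("open")
ctrl.servo_line(line(120,105),vel=120,guard=10); say("back")
ctrl.sleep(0.2); snap("wrist","w5")
ctrl.close(); say("closed"); snap("wrist","w6")
```

```text
open 10.36 [644.8 228.  102.5] F [0.4 0.4 1.3] gap 0.998
back 11.41 [638.1 120.6 105. ] F [-0.4 -0.3  0.8] gap 1.0
closed 12.36 [638.1 120.  105.1] F [0.1 0.1 0.4] gap 0.092
```

View pics/w5.png

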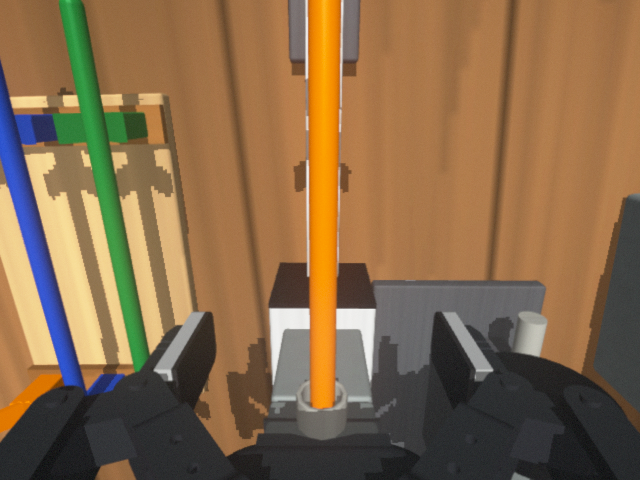

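View pics/w6.png

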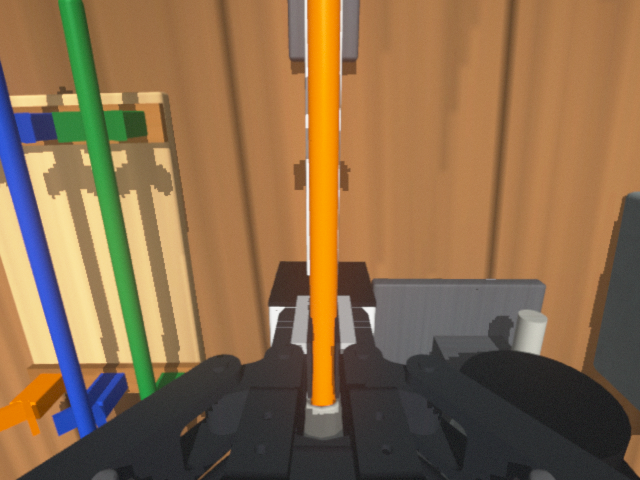

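Run:
```python
from h import *
print(ctrl.servo_line(line(231,106),vel=70,guard=15)); say("drawn")
snap("wrist","w7"); snap("top","t7")
im=cv2.imread("pics/t7.png"); cv2.imwrite("pics/t7z.png",cv2.resize(im[150:340,130:410],None,fx=2.8,fy=2.8,interpolation=cv2.INTER_CUBIC))
for n in ("wrist","top"):
    print([(list(map(int,a["at"])),round(a["confidence"],2)) for a in ctrl.landmark_of(n,"rod_tail")])
```

```text
False
drawn 14.15 [645.  230.5 106. ] F [ 0.5  0.4 -0.1] gap 0.092
[]
[([257, 211], 0.83)]
```

View pics/w7.png

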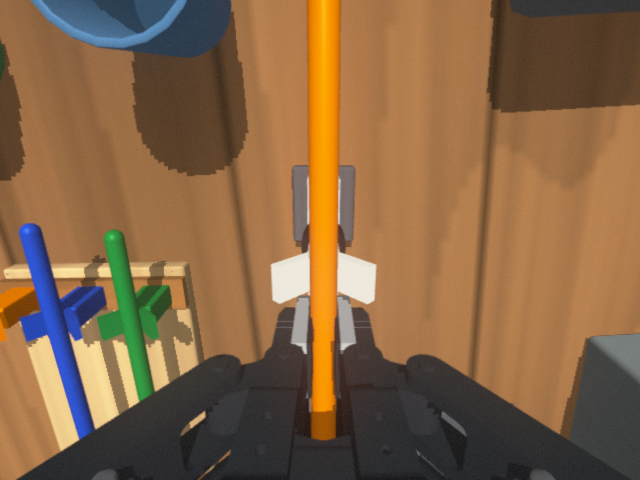

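View pics/t7z.png

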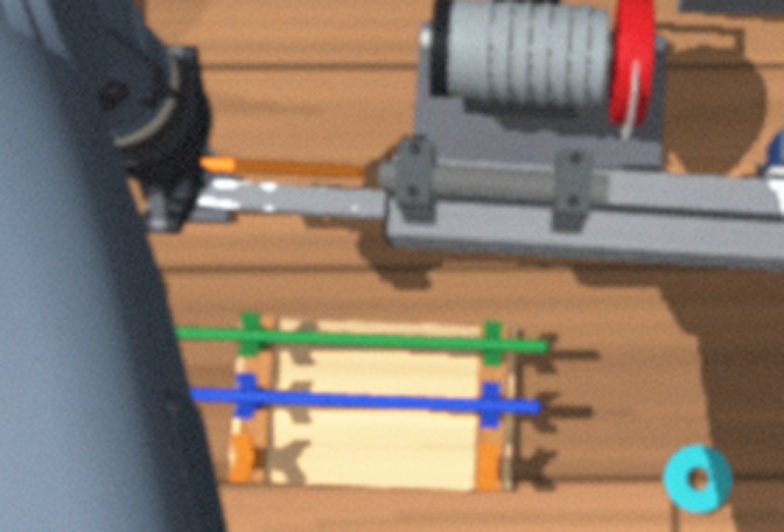

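Run:
```python
from h import *
t=cam("top"); print(onz(t,(260.4,209.5),126).round(1),onz(t,(130+377/2.8,210),128).round(1))
print(ctrl.servo_line(line(231,140),vel=60,guard=5)); say("lift")
```

```text
[640.  110.9 126. ] [638.5 102.3 128. ]
False
lift 15.07 [645.  231.  140.1] F [-0.2 -1.  -0.3] gap 0.094
```

```bash
cat >> h.py <<'E'
TH=0.56
RP=Rx(YR,1,TH)
UR=np.array([np.sin(YR),np.cos(YR),0])
def ptcp(c,z,off=20.0): # TCP for rod centre c(x,y), axis height z
    g=np.array([c[0],c[1],z])-off*UR
    return g+19.3*RP[:,2]
E
python3 - <<'E'
from h import *
ctrl.servo_line(line(231,215),vel=120)
p=ptcp((438,117),170)
try: ctrl.servo_line(p,ori=RP,vel=130)
except ctrl.IKError as e: print("ik",e); ctrl.move_pose(p,RP)
say("pre"); print(ctrl.servo_line(ptcp((438,117),90),vel=100,guard=8)); say("hover")
snap("wrist","w8"); snap("scene","s8"); snap("top","t8")
E
```

```text
pre 17.89 [447.8  96.7 153.9] F [ 1.1  0.7 -1.4] gap 0.092
False
hover 18.84 [448.2  96.7  74.7] F [-0.3 -0.6 -0.1] gap 0.088
```

View pics/w8.png

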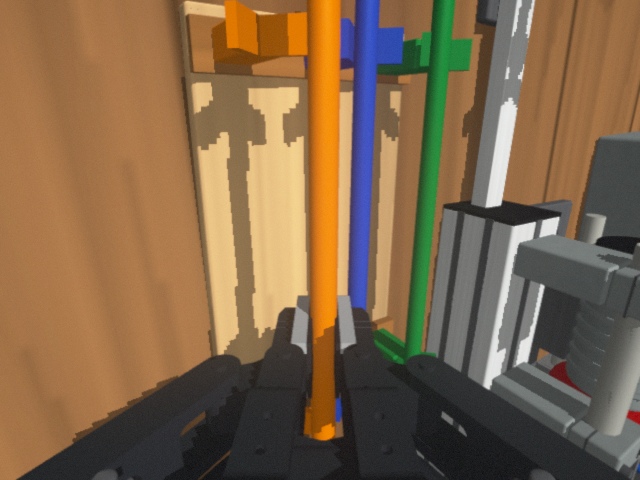

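View pics/s8.png

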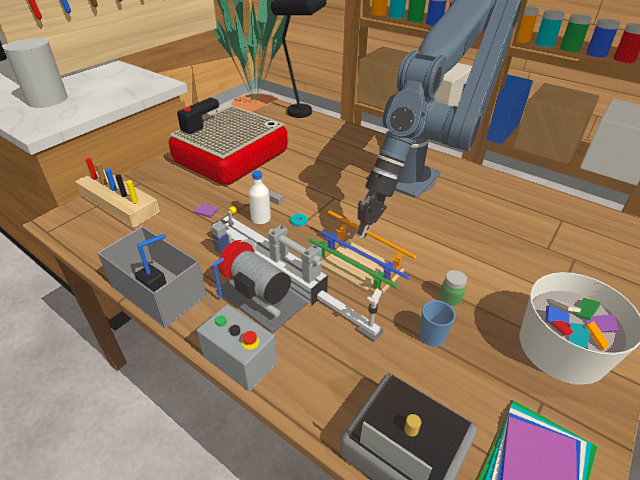

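View pics/t8.png

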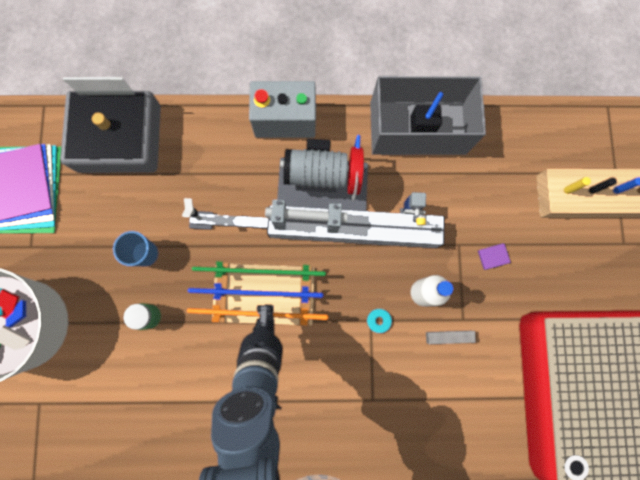

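Run:
```python
from h import *
t=cam("top"); w=wcam("w8")
im=cv2.imread("pics/t8.png"); A=im[255:335,180:335]
a=cv2.resize(A,None,fx=5,fy=5,interpolation=cv2.INTER_CUBIC)
c=np.array([438,117,0])
V=np.array([np.cos(YR),-np.sin(YR),0])
iw=cv2.imread("pics/w8.png"); b=cv2.resize(iw[0:100,180:480],None,fx=2.6,fy=2.6,interpolation=cv2.INTER_CUBIC)
for s in (90,-90):
  for f in (-7,7):
   P=[c+(s+f)*UR+V*dx+np.array([0,0,z]) for dx,z in [(-14,62),(0,48),(14,62)]]
   for q0,q1 in zip(P[:-1],P[1:]):
    p0,p1=[proj(t,q)for q in(q0,q1)]
    cv2.line(a,*[tuple(((p-[180,255])*5+2).astype(int).tolist()) for p in (p0,p1)],(255,0,255),1)
    p0,p1=[proj(w,q)for q in(q0,q1)]
    cv2.line(b,*[tuple(((p-[180,0])*2.6).astype(int).tolist()) for p in (p0,p1)],(255,0,255),1)
for s in (140,-140):
    p=proj(t,c+UR*s+[0,0,90]); cv2.drawMarker(a,tuple(((p-[180,255])*5+2).astype(int).tolist()),(255,255,0),0,10)
cv2.imwrite("pics/t8z.png",a);cv2.imwrite("pics/w8z.png",b)
```

```text
(no output)
```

View pics/t8z.png

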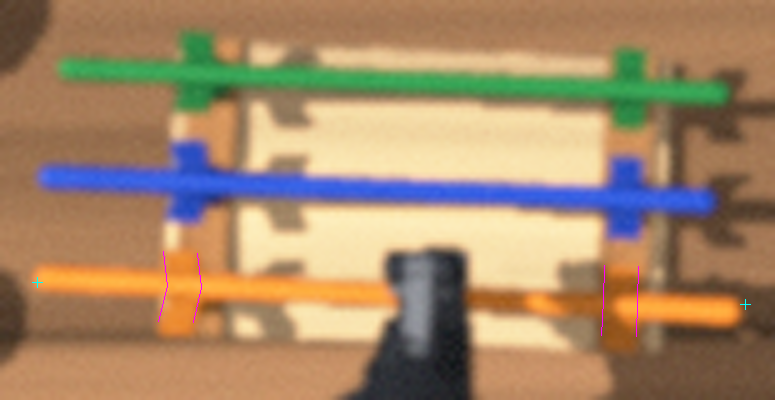

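View pics/w8z.png

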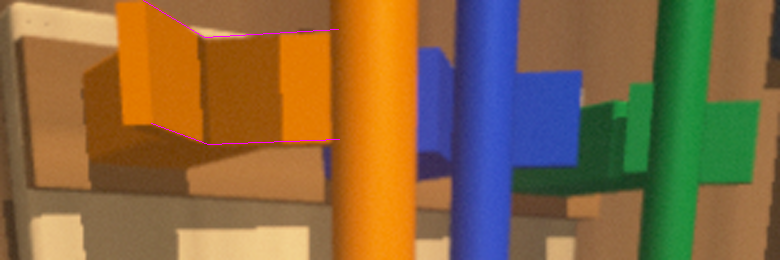

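```bash
cat >> h.py <<'E'
from scipy.spatial.transform import Rotation as Ro
RQ=RP@Ro.from_euler('y',0.031).as_matrix()
def qtcp(c,z,off=21.0):
    return np.array([c[0],c[1],z])-off*UR+19.3*RQ[:,2]
E
python3 - <<'E'
from h import *
ctrl.servo_line(qtcp((438,117),72),ori=RQ,vel=40); say()
ctrl.sleep(.2)
snap("wrist","w9");snap("top","t9"); snap("scene","s9")
t=cam("top"); im=cv2.imread("pics/t9.png")
a=cv2.resize(im[255:335,180:335],None,fx=5,fy=5,interpolation=cv2.INTER_CUBIC)
for s in (140,-140):
    p=proj(t,np.array([438,117,72])+UR*s); cv2.drawMarker(a,tuple(((p-[180,255])*5+2).astype(int).tolist()),(255,255,0),0,10)
cv2.imwrite("pics/t9z.png",a)
s=cam("scene"); im=cv2.imread("pics/s9.png")
b=cv2.resize(im[200:300,300:430],None,fx=6,fy=6,interpolation=cv2.INTER_CUBIC)
for z,col in ((72,(255,255,0)),):
  for k in (140,-140):
    p=proj(s,np.array([438,117,z])+UR*k); cv2.drawMarker(b,tuple(((p-[300,200])*6+3).astype(int).tolist()),col,0,10)
cv2.imwrite("pics/s9z.png",b)
E
```

```text
19.59 [447.3  96.   55.3] F [ 0.3 -0.4 -0.6] gap 0.096
```

View pics/t9z.png

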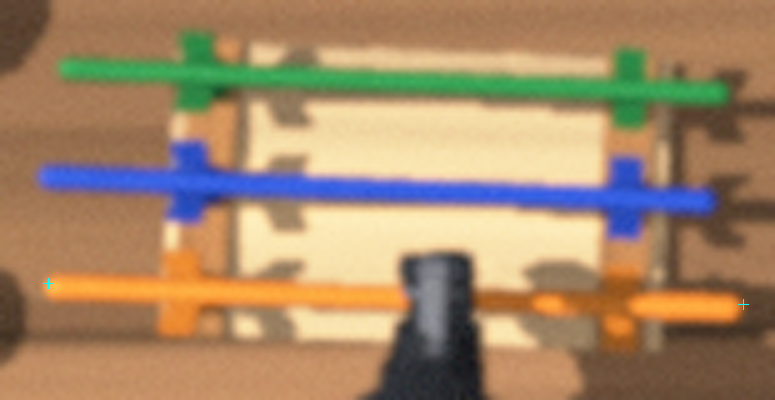

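View pics/s9z.png

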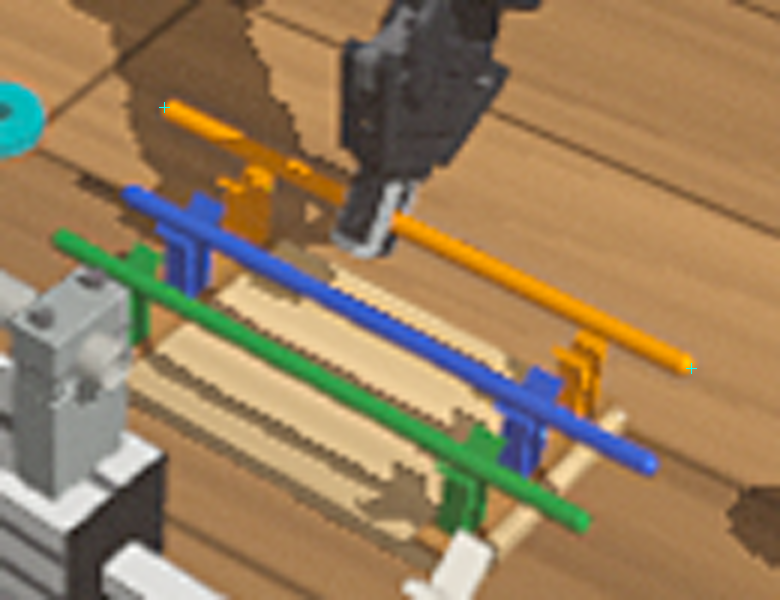

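View pics/w9.png

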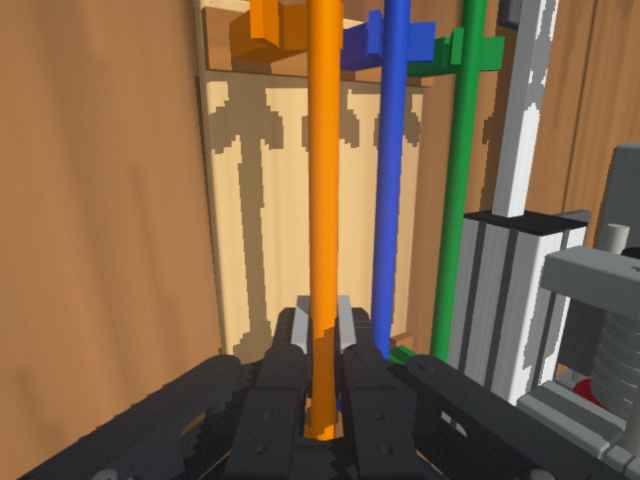

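Run:
```python
from h import *
c=(438,116.5)
print(ctrl.servo_line(qtcp(c,60),vel=50,guard=6)); say("60")
print(ctrl.servo_line(qtcp(c,52.5),vel=15,guard=3)); say("down")
snap("wrist","w10");snap("top","t10"); snap("scene","s10")
a=cv2.resize(cv2.imread("pics/t10.png")[255:335,180:335],None,fx=5,fy=5,interpolation=cv2.INTER_CUBIC)
b=cv2.resize(cv2.imread("pics/s10.png")[200:300,300:430],None,fx=5,fy=4,interpolation=cv2.INTER_CUBIC)
cv2.imwrite("pics/t10z.png",a);cv2.imwrite("pics/s10z.png",b)
```

```text
False
60 20.33 [446.7  95.6  42.4] F [-0.5 -0.  -0.4] gap 0.095
True
down 20.7 [448.   95.8  40.2] F [-1.3  0.4  3.5] gap 0.096
```

View pics/t10z.png

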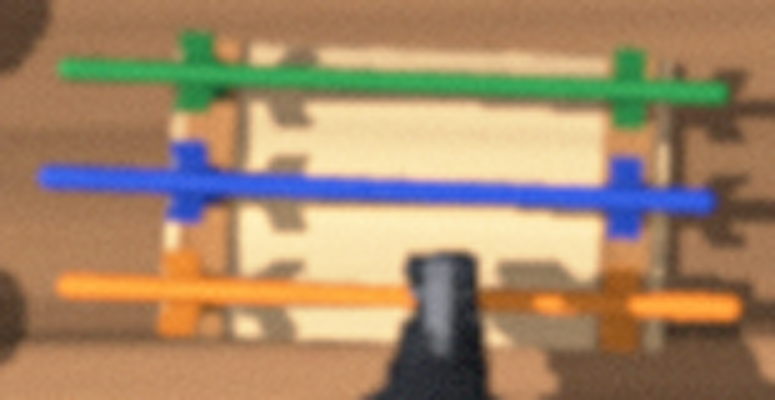

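View pics/s10z.png

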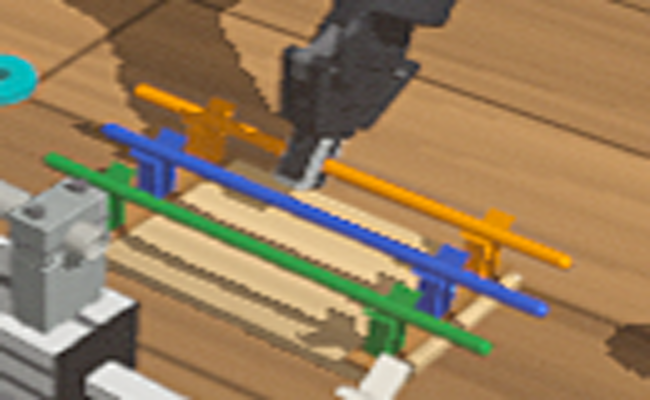

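Run:
```python
from h import *
Rn=Ro.from_euler('z',-0.010).as_matrix()@RQ
g=np.array([438-1.0,116.5,0])-21*UR
f=lambda z: g+[0,0,z]+19.3*Rn[:,2]
ctrl.servo_line(f(57.5),ori=Rn,vel=20); say("adj")
print(ctrl.servo_line(f(52.5),vel=12,guard=3)); say("down")
ctrl.sleep(0.2); say()
snap("top","t11"); snap("scene","s11")
a=cv2.resize(cv2.imread("pics/t11.png")[255:335,180:335],None,fx=5,fy=5,interpolation=cv2.INTER_CUBIC)
cv2.imwrite("pics/t11z.png",a)
```

```text
adj 21.14 [445.5  95.6  39.9] F [-0.5 -0.1 -1. ] gap 0.087
True
down 21.45 [446.6  95.6  38.7] F [-1.8 -0.2  3.8] gap 0.089
 21.65 [446.5  95.6  38.7] F [-0.5  0.3  4.4] gap 0.091
```

View pics/t11z.png

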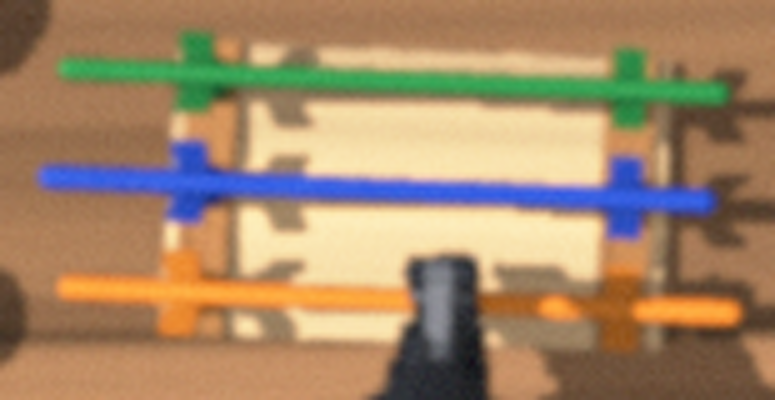

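Run:
```python
from h import *
ctrl.open_gripper(); say("open")
snap("scene","s12"); snap("wrist","w12")
s=ctrl.get_state(); p=np.array(s["tool_pos"]); d=np.array(s["eef_rot"])[:,2]
print(ctrl.servo_line(p-100*d,vel=100,guard=8)); say("retreat")
snap("top","t13"); snap("wrist","w13")
a=cv2.resize(cv2.imread("pics/t13.png")[255:335,180:335],None,fx=5,fy=5,interpolation=cv2.INTER_CUBIC)
b=cv2.resize(cv2.imread("pics/s12.png")[200:300,300:430],None,fx=6,fy=6,interpolation=cv2.INTER_CUBIC)
cv2.imwrite("pics/t13z.png",a);cv2.imwrite("pics/s12z.png",b)
```

```text
open 22.48 [445.6  95.5  37.4] F [-0.   0.1 -0.5] gap 0.997Traceback (most recent call last):
  File "<stdin>", line 5, in <module>
cell.IKError: the arm cannot follow that straight line within its joint ranges
```

Run:
```python
from h import *
s=ctrl.get_state(); p=np.array(s["tool_pos"]); d=np.array(s["eef_rot"])[:,2]
for L in (70,55,45,35):
    try: print(L,ctrl.servo_line(p-L*d,vel=90,guard=8)); break
    except ctrl.IKError: pass
say("retreat")
p=np.array(ctrl.get_state()["tool_pos"])
for Z in (200,170,140):
    try: print(Z,ctrl.servo_line([p[0],p[1],Z],vel=130,guard=8)); break
    except ctrl.IKError: pass
say("up")
snap("top","t13"); snap("wrist","w13"); snap("scene","s13")
a=cv2.resize(cv2.imread("pics/t13.png")[255:335,180:335],None,fx=5,fy=5,interpolation=cv2.INTER_CUBIC)
b=cv2.resize(cv2.imread("pics/s13.png")[200:300,300:430],None,fx=6,fy=6,interpolation=cv2.INTER_CUBIC)
cv2.imwrite("pics/t13z.png",a);cv2.imwrite("pics/s13z.png",b)
```

```text
70 False
retreat 23.51 [408.3  95.1  96.2] F [0.3 0.4 0.5] gap 0.996
200 False
up 24.45 [407.7  95.1 198.6] F [-0.2 -0.6 -0.7] gap 0.998
```

View pics/t13z.png

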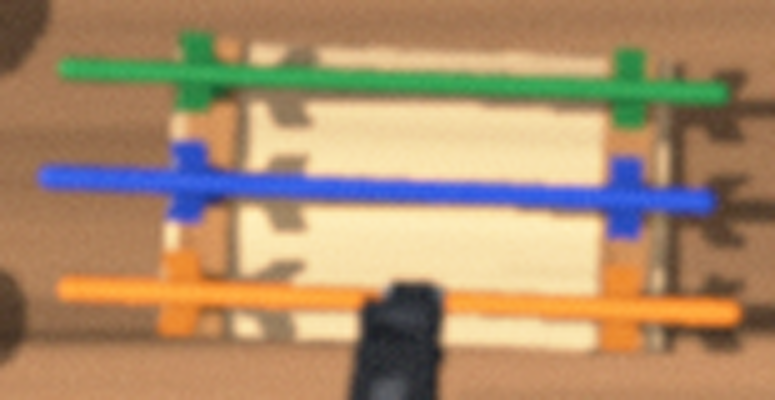

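View pics/s13z.png

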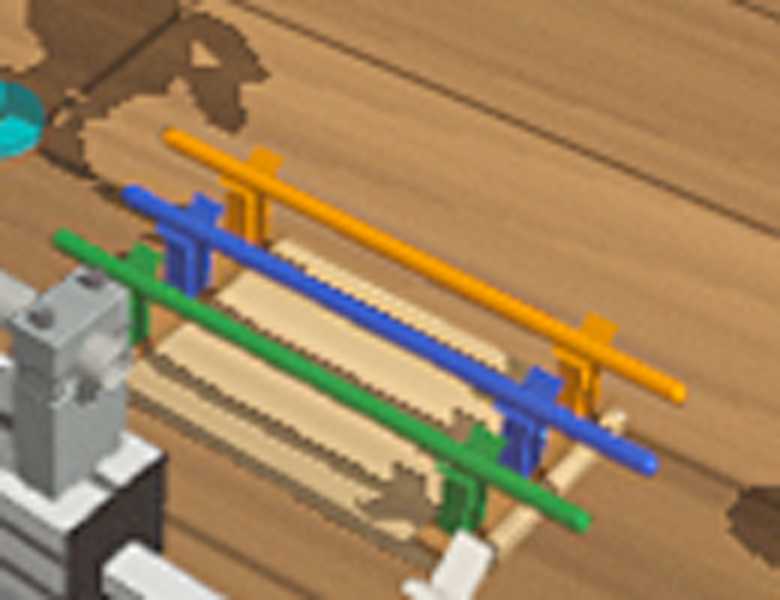

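View pics/w13.png

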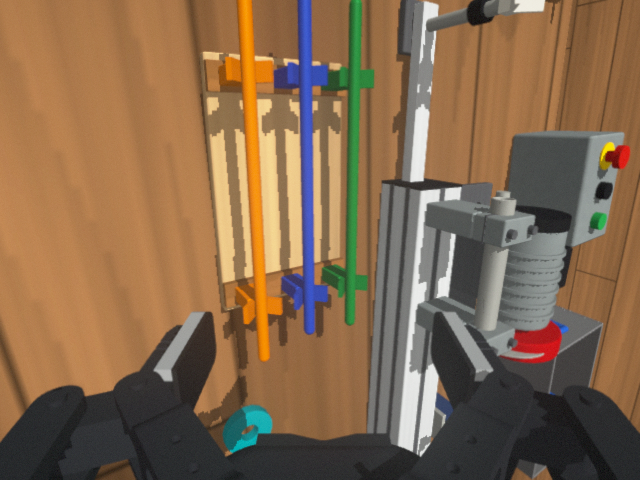

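Run:
```python
from h import *
ctrl.close()
R=Rx(YS,1,0)
try: ctrl.servo_line(line(-160,230),ori=R,vel=180)
except ctrl.IKError as e: print("ik"); ctrl.move_pose(line(-160,230),R)
say("above"); snap("wrist","w14")
ctrl.servo_line(line(-160,112),vel=120,guard=8); say("down"); snap("wrist","w15"); snap("scene","s15")
b=cv2.resize(cv2.imread("pics/s15.png")[170:270,190:320],None,fx=6,fy=6,interpolation=cv2.INTER_CUBIC)
cv2.imwrite("pics/s15z.png",b)
```

```text
above 27.37 [ 620.5 -159.8  230.1] F [-0.1 -1.4  0.3] gap -0.001
down 28.55 [ 621.4 -160.2  113.3] F [-0.5  0.4 -0. ] gap -0.004
```

View pics/w14.png

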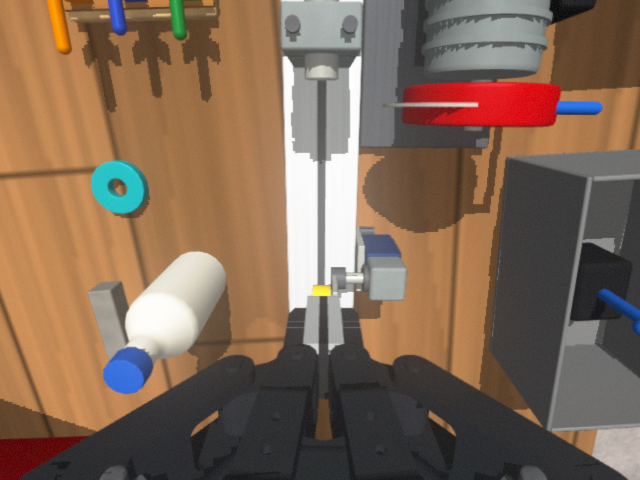

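View pics/s15z.png

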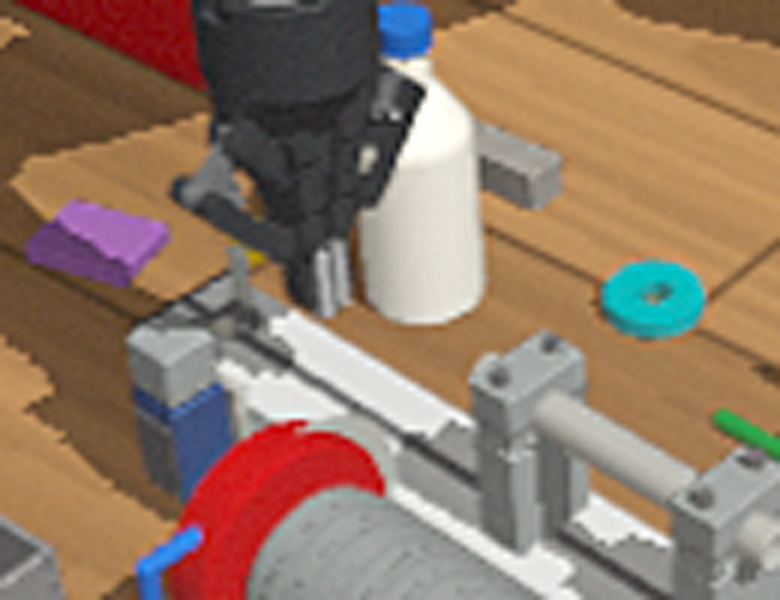

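Run:
```python
from h import *
print(onz(wcam("w14"),(322,288),130).round(1))
print(ctrl.servo_line(line(-197,112),vel=25,guard=1.8)); say("contact?")
```

```text
[ 618.2 -195.4  130. ]
True
contact? 29.67 [ 618.9 -186.   111.7] F [0.8 2.6 2.2] gap 0.001
```

Run:
```python
from h import *
for y in (-192,-200,-206.5):
    print(ctrl.servo_line(line(y,112),vel=30,guard=12)); ctrl.sleep(.1); say(y)
snap("scene","s16"); snap("wrist","w16")
b=cv2.resize(cv2.imread("pics/s16.png")[170:270,190:320],None,fx=6,fy=6,interpolation=cv2.INTER_CUBIC)
cv2.imwrite("pics/s16z.png",b)
```

```text
False
-192 30.12 [ 618.5 -191.8  111.8] F [-0.9  2.8  2.9] gap -0.002
False
-200 30.64 [ 618.  -199.9  111.7] F [-0.3  3.5  2.1] gap -0.002
False
-206.5 31.11 [ 617.6 -205.1  110.6] F [ 0.7  4.6 -0.7] gap -0.003
```

View pics/s16z.png

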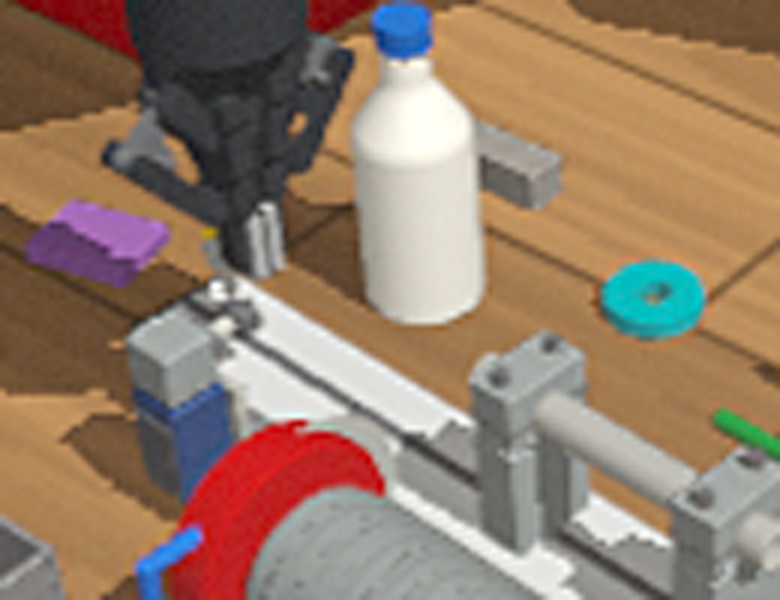

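View pics/w16.png

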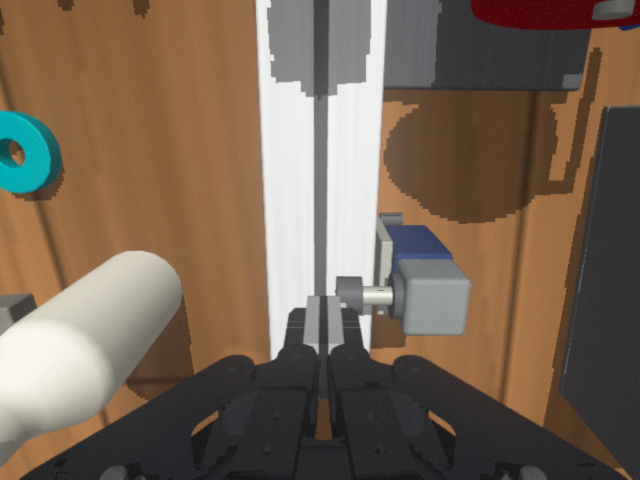

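Run:
```python
from h import *
F=[];
for i in range(8): ctrl.sleep(.03); F.append(ctrl.get_state()["contact_force"])
print("before",np.mean(F,0).round(2),np.round(ctrl.get_state()["tool_pos"],1))
print(ctrl.servo_line(line(-210.5,111),vel=25,guard=12)); ctrl.sleep(.2)
F=[]
for i in range(8): ctrl.sleep(.03); F.append(ctrl.get_state()["contact_force"])
print("after",np.mean(F,0).round(2),np.round(ctrl.get_state()["tool_pos"],1))
snap("scene","s17")
s=cam("scene"); b=cv2.resize(cv2.imread("pics/s17.png")[190:240,205:265],None,fx=12,fy=12,interpolation=cv2.INTER_CUBIC)
o=line(-205,0)
for th in (0.45,0.6,0.75,0.9,1.1):
    X=o-U*35*np.sin(th)+[0,0,90+35*np.cos(th)]+np.array([6.5,0,0]); p=proj(s,X); print(th,p.round(1))
    cv2.drawMarker(b,tuple(((p-[205,190])*12+6).astype(int).tolist()),(255,0,255),0,8)
cv2.imwrite("pics/s17z.png",b)
```

```text
before [ 0.71  5.93 -1.35] [ 617.6 -205.   110.6]
False
after [ 0.96  7.4  -1.8 ] [ 617.3 -208.2  109.3]
0.45 [226.3 210.2]
0.6 [225.3 210.3]
0.75 [224.4 210.7]
0.9 [223.8 211.3]
1.1 [223.1 212.5]
```

View pics/s17z.png

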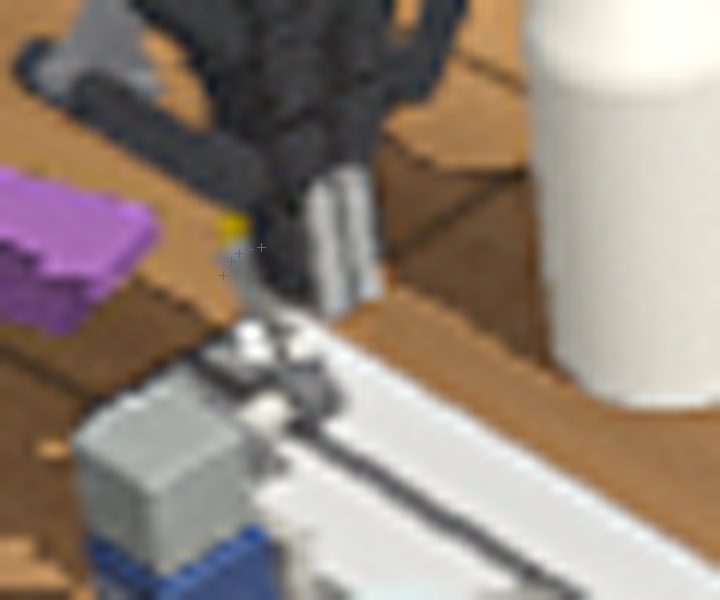

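Run:
```python
from h import *
ctrl.servo_line(line(-155,112),vel=70); say("back")
ctrl.servo_line(line(-155,260),vel=150)
ctrl.move_pose([380,-60,330],Rx(0,1,0)); ctrl.sleep(.3); say("away")
snap("scene","s18"); snap("top","t18"); snap("wrist","w18")
s=cam("scene");t=cam("top")
print(proj(s,line(-205,125)),proj(t,line(-205,125)))
for n in ("scene","top"): print([(list(map(int,a["at"])),round(a["confidence"],2)) for a in ctrl.look_for(n,"roller")])
b=cv2.resize(cv2.imread("pics/s18.png")[170:320,190:420],None,fx=3.4,fy=3.4,interpolation=cv2.INTER_CUBIC)
cv2.imwrite("pics/s18z.png",b)
```

```text
back 33.25 [ 621.  -155.4  112. ] F [-0.6  0.5 -0.1] gap -0.001
away 35.73 [380.5 -60.3 329.4] F [-0.6  0.1  0.3] gap -0.005
[231.59893409 210.19035177] [420.33417629 220.05072841]
[([274, 279], 0.43)]
[([416, 220], 0.51), ([494, 257], 0.27), ([141, 317], 0.22)]
```

View pics/s18z.png

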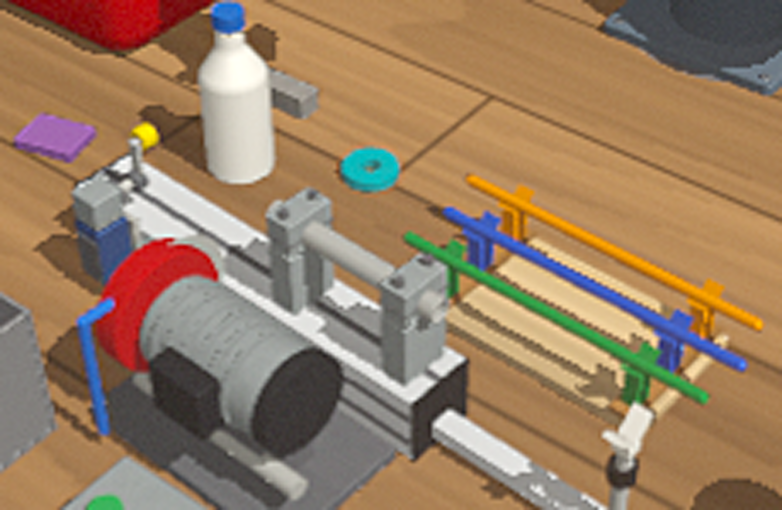

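View pics/t18.png

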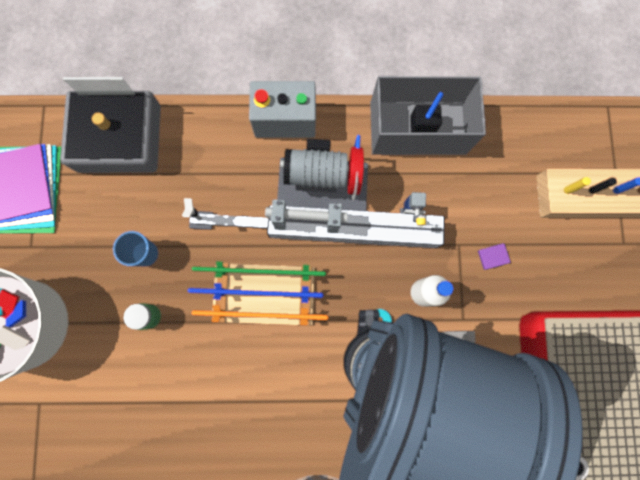

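The roller is upright again (scene picture about (232,210), the same as at the start). The amber rod lies in the amber saddles, and everything else is where it was.

Run:
```python
from h import *
say(); print(ctrl.hand_in())
```

```text
35.98 [380.1 -60.1 329.9] F [-0.3  0.1 -0.5] gap 0.004
the job is handed in; nothing more can be done
None
```

I drew the amber rod out in two pulls, laid it in the amber saddles, then worked the stop switch, and handed the job in at about 36 s of the 58 s allowed.

- **Drawing out:** Between the pulls the rod rested in the tube and the V-rest. It came clear by about 9 mm and lifted without catching.
- **Laying down:** I lowered it with the gripper tilted so that the opening finger stayed clear of the blue rod. The first contact was about 1.5 mm high, because the rod was slightly askew. I corrected that by 0.01 rad and 1 mm, and it then seated at an axis height of about 55 mm. The overhead picture showed it centred within about 1 mm.
- **Switch:** The closed fingers pushed the roller about 23 mm with 7.4 N, which puts the arm at roughly 0.7 rad. That is past the click at 0.45 rad and well short of 1.25 rad. The click is inferred from travel and force only, as there was no direct signal. The scene picture showed the roller upright again after I backed off.
- **Checks that disagreed:**
  - The overhead camera read about 3 mm different in x from the wrist camera. I went by the wrist camera for the rack.
  - The networks' last roller reports were unreliable: one was wrong in the scene picture, and the one in the overhead picture was about 5 pixels off. I judged the roller from the pictures themselves.
- **Rest of the bench:** The other rods and bystanders looked unmoved in the last pictures. In the overhead one the arm hid part of the pendant and the dressing stick, but both showed in place in the scene picture.

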